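# Bring a syringe pump's pusher up to the plunger

### The job

A filled syringe lies clamped in the syringe pump. Release the red clamp lever of the pusher block, slide the block up until its face just bears flat against the plunger's thumb plate without driving the plunger in, then swing the lever back to lock the block there. Leave the other things on the counter as they are.

Things in the scene. Friction and masses are not known exactly. Their poses are not given: they have to be found in the camera images.
- pump: bench-top syringe pump, white, 360 mm long (y) x 150 mm wide (x), bolted down; origin under it, on the counter; its y axis is the direction in which the pusher block slides towards the syringe, its x axis points away from the side with the screen, z up. Deck 55 mm high, steel guide rods and end plates up to 89 mm, syringe axis 93 mm above the counter at pump x = 0.
- carriage (a joint): slide of the dark grey pusher block along the pump's +y, m, 0 to 0.120; the block's face is at pump y = -0.125 + this value. Unclamped it slides with a steady drag of about 6 N; clamped it holds more than 30 N.
- pusher_face (a point): centre of the block's face that looks at the plunger, 93 mm above the counter. The block is 92 mm wide (x), 44 mm long (y), its top is 122 mm above the counter. An orange spring pin 14 mm wide stands 4 mm out of the face at this point; it takes about 1.2 N to press it flush with the face.
- pusher_back (a point): middle of the block's flat rear face, where it is pushed, 10 mm below its top edge (112 mm above the counter).
- lever (a joint): red clamp lever on top of the block, rad, turning about a vertical axis: 0 = locked (stop), lever points to the pump's -x, across the rails; 1.5 = fully released (stop), lever points to the pump's +y, along the rails over the plunger. It turns clockwise from above as the value grows. It takes 1 to 3 N at its tip and stays where it is left; the clamp begins to bite below about 0.8 and grips fully below 0.1.
- lever_tip (a point): centre of the round end (16 mm thick) of the lever, 62 mm out from its pivot, 139 mm above the counter; the arm of the lever is a round bar 11 mm thick.
- lever_pivot (a point): the axis of the lever, at the height of the lever's end; the red hub is 24 mm wide.
- plunger (a joint): slide of the syringe's plunger along the pump's +y, m, 0 to 0.09, growing as it is driven in; the thumb plate's near face is at pump y = -0.050 + this value. It begins to move only when pressed with more than about 16 N (so with about 22 N on the back of the block).
- thumb_plate (a point): centre of the near face of the plunger's white round thumb plate (36 mm across, 5 mm thick, top 111 mm above the counter), square to the pump's y axis.
- vial: amber glass vial, 38 mm across, 62 mm tall, standing; origin under it. Bystander.
- spare_syringe: small clear syringe lying on the counter, about 130 mm long, 21 mm thick. Bystander.
- steel_tray: shallow steel tray 85 x 150 x 24 mm; origin under it. Bystander.
- tube_rack: green tube rack 60 x 140 mm, 91 mm tall with its tubes; origin under it. Bystander.
- saline: white bottle, 66 mm across, 150 mm tall; origin under it. Bystander.
- test_kit_box: white and teal carton 75 x 130 x 60 mm; origin under it. Bystander.
- test_cassette: flat white test cassette 46 x 85 x 6 mm; origin under it. Bystander.

How it is judged:
By the outcome, as a careful person would: the job done as asked, in the order asked, and still so for the second after the job is handed in, with the robot touching nothing.
It also fails if it takes over 69 s, if anything falls off the work surface, if the arm or the gripper's body presses on something with over 40 N, if the wrist force passes 120 N, or if a joint passes its speed limit or range.

### The arm

A 7-joint arm with a two-finger parallel gripper is mounted at the origin on the work surface. World frame = base frame: x ahead of the robot, y to its left, z up, the work surface at z = 0. Lengths are in mm, angles in rad, forces in N, time in s.
With the tool pointing down it reaches from about 425 to 925 mm from the base axis. Payload 6.8 kg.
Tool frame: the origin (TCP) lies at the very end of the fingers, on their centre line; the grasp point (between the pads) lies 19 mm behind it; z points along the fingers, y is the line along which they close (so a half turn about z gives the same grasp; the last joint's range is limited). The gripper opens to 85 mm and grips with 20 to 120 N. Pads are 22 mm wide; open, the fingers measure 114 mm over their backs; the gripper's body (76 mm by 85 mm) begins 54 mm behind the grasp point. The pads swing forward as they close: fully open they stand 13 mm farther back than shut.
Start: joints at [1.088, 0.477, 0.022, 1.555, -0.011, 1.109, -0.083], TCP at [247.118, -628.156, 231.308] pointing down, gripper open.
Joint ranges: [-2.96, 2.96], [-0.34, 2.1], [-1.41, 1.46], [0.24, 2.44], [-1.37, 4.51], [0.17, 1.92], [-2.96, 2.96]. Speed limits (rad/s): [2.39, 2.39, 3.14, 3.14, 3.14, 3.14, 3.14].

### API

Orientations are given as [roll, pitch, yaw] about the fixed x, y, z axes, in that order (R = Rz(yaw) Ry(pitch) Rx(roll)).
In Python, from bench import ctrl gives the robot as it stands. The module is installed in compiled form; this text tells all that it offers.
- The arm moves only by the tool move_arm, never from a script. Its argument "commands" is a list that holds one entry, the list of rows, each a list of 7 numbers: the shift along the world's x, y, z in cm, then the turn, a rotation vector about the world's x, y, z in rad, then the opening, from 0 (shut) to 1 (fully open). A call has 1 to 5 rows; each row shifts and turns the commanded pose from where the row before left it; what a row does not reach is not made up. A row lasts 1/8 s, in which the tool goes at most 62.5 mm and 10.7 degrees, less where a joint would pass 70% of its speed; a pose out of reach is approached as far as the arm can. A call with a gripper value outside its range is refused whole. The fingers move at their own pace and stop on an object; "grip_force" is the grip in N (left out, the last holds). Time passes only in rows, so rows that do not move let the fingers close. It gives the time, the measured TCP pose, the force, the opening and the grip force at its end, in the units of the state.
- ctrl.get_state(): the state, without advancing time (a new reading comes with each control period).
- ctrl.capture(name): name is "scene" or "top"; returns a dict with "img" (384x512x3 uint8, red, green, blue), "vfov" (degrees; the focal length in pixels is half the picture's height over the tangent of half this angle, whatever the lens; pixels are square), "cx", "cy" (the principal point, pixels), "D" ([k1, k2, p1, p2, k3] as OpenCV has them; the pictures are not rectified), "rvec" (rotation vector, rad) and "tvec" (3), from world to camera coordinates, as OpenCV has them. Camera axes: x right, y down, z forward; pixel columns grow to the right and rows downward; lengths in mm; the calibration is good to about 2 mm. A picture is of the moment at which its call begins. There is no depth.
- ctrl.finish_job(): hands the job in; it is judged then, once.
The state is a dict: "time_s": time; "qpos": joint angles; "dq": joint speeds; "tau": joint torques, N m; "eef_pos": TCP position; "tcp_rot": TCP orientation; "force": force on the tool from outside, world axes, zero at the start; "wrist_torque": the same for the moment, N m; "opening": finger opening in mm; "finger_force": force on a finger pad.
Only numpy, scipy, OpenCV 4.12 (cv2) and the standard library are available. Lean on these libraries where they do the work, as an engineer would, in place of code of your own. Each camera call takes 0.05 s, during which the arm holds its last target. There are 200 camera calls.

## Working session

There is one attempt and no reset: what is moved stays moved. The work goes in short steps, Python scripts to look and compute and a tool call to move; the robot and the scene stay as the last step left them, time stands still between calls to the robot, and variables do not carry over. Pictures are saved under pics/ and viewed, at most 10 in all, crops included, and the job is handed in when it is done.

Besides the shell and the picture viewer there is one more tool, called after "Call:" in YAML: its name, and indented under it one key for each argument. move_arm: Moves the arm, as the interface text tells. Its arguments: {"type":"object","properties":{"commands":{"type":"array"},"grip_force":{"type":"number"}},"required":["commands"]}

```bash
mkdir -p pics; cat > h.py <<'E'
import numpy as np, cv2
from bench import ctrl
def cap(n,f):
    c=ctrl.capture(n); cv2.imwrite('pics/'+f,c['img'][:,:,::-1])
    h=c['img'].shape[0]; fl=h/2/np.tan(np.radians(c['vfov'])/2)
    c['K']=np.array([[fl,0,c['cx']],[0,fl,c['cy']],[0,0,1.]]); c['D']=np.array(c['D'],float)
    c['rvec']=np.array(c['rvec'],float);c['tvec']=np.array(c['tvec'],float)
    np.save('pics/'+f+'.npy',c,allow_pickle=True); return c
def load(f): return np.load('pics/'+f+'.npy',allow_pickle=True).item()
def onz(c,uv,z):
    p=cv2.undistortPoints(np.array([[uv]],float),c['K'],c['D'])[0,0]
    R=cv2.Rodrigues(c['rvec'])[0]; o=-R.T@c['tvec'].ravel(); d=R.T@np.array([*p,1]); return o+d*(z-o[2])/d[2]
def proj(c,P): return cv2.projectPoints(np.array(P,float).reshape(-1,3),c['rvec'],c['tvec'],c['K'],c['D'])[0][:,0]
E
python3 - <<'E'
from h import *
for n in('scene','top'):
    c=cap(n,n+'1.png'); cv2.imwrite(f'pics/{n}1b.png',cv2.resize(c['img'][:,:,::-1],(800,600),interpolation=cv2.INTER_CUBIC))
    print(n, -cv2.Rodrigues(c['rvec'])[0].T@c['tvec'].ravel())
s=ctrl.get_state(); print(s)
E
```

```text
scene [ 933.48339301 -191.46711455  725.19986858]
top [ 368.10067356   63.97770528 1223.05975865]
{'time_s': 0.1, 'qpos': array([ 1.0879202 ,  0.47774446,  0.02233677,  1.5563267 , -0.0115128 ,
        1.10930981, -0.08309099]), 'dq': array([ 7.09346435e-04, -2.05576562e-03,  3.06518871e-04, -2.95382267e-03,
       -1.39463818e-03, -1.15286853e-03, -6.98541821e-05]), 'tau': array([ 3.39767692e-03, -5.97763467e+01,  1.61253210e+00, -2.81956851e+01,
        1.26213711e-02,  5.04552459e-03, -2.21426248e-06]), 'eef_pos': array([ 246.89787015, -627.65901041,  230.41563013]), 'tcp_rot': array([-3.13993571e+00,  1.07266635e-04,  3.74805037e-01]), 'force': array([ 0.4072513 , -0.00820244,  0.08224271]), 'wrist_torque': array([-0.05241846,  0.00923164,  0.03981073]), 'finger_force': 0.0, 'opening': 85.36973004889948}
```

View pics/scene1b.png

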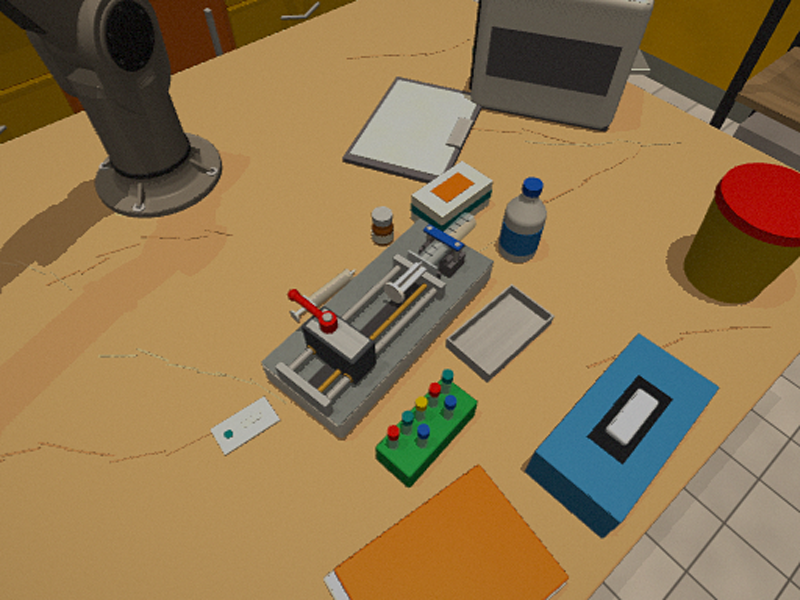

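View pics/top1b.png

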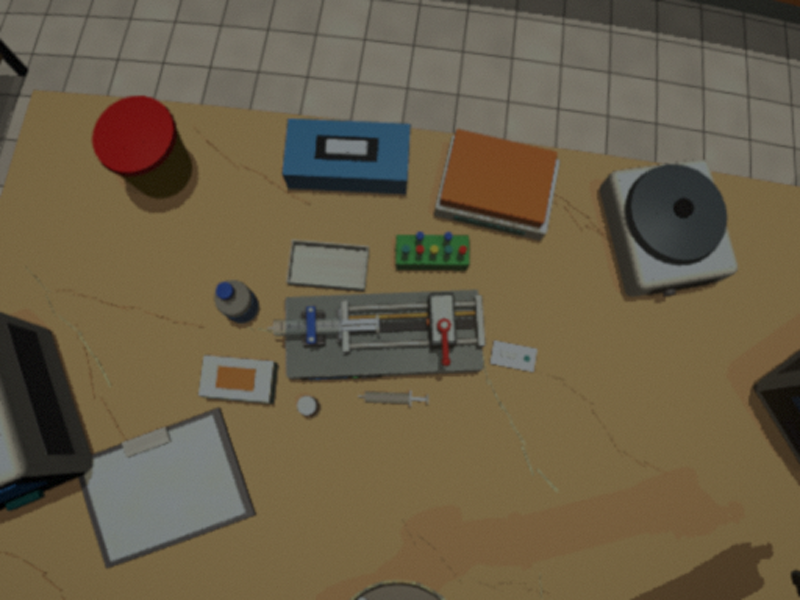

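The scene view shows the pump in the middle, with the hub at (327,321), lever tip at (295,296) and thumb plate at (400,290). In the top view the hub is at (443,324), the tip at (447,362) and the block at (442,320). I'll zoom in for accuracy.

```bash
python3 - <<'E'
from h import *
for n,(x,y,w,h) in dict(scene=(160,130,160,150),top=(175,180,140,66)).items():
    im=load(n+'1.png')['img'][y:y+h,x:x+w,::-1]; k=4 if n=='scene' else 5.7
    im=cv2.resize(im,None,fx=k,fy=k,interpolation=cv2.INTER_CUBIC); print(im.shape)
    im=cv2.convertScaleAbs(im,alpha=1.4); cv2.imwrite(f'pics/{n}1c.png',im)
E
```

```text
(600, 640, 3)
(376, 798, 3)
```

View pics/scene1c.png

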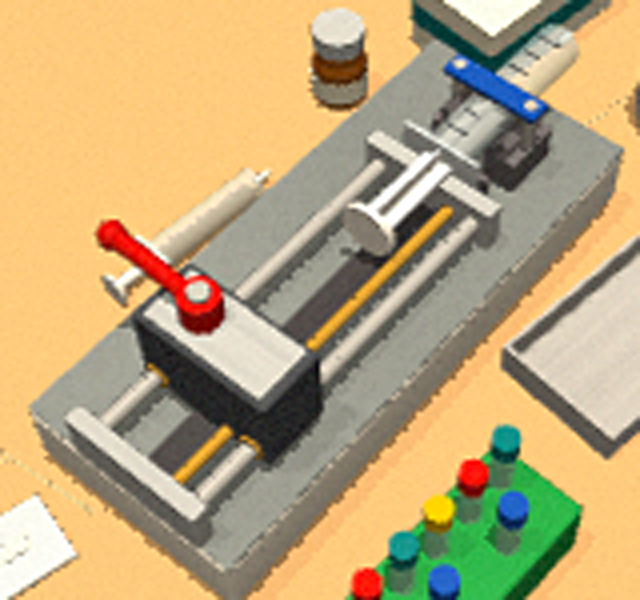

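View pics/top1c.png

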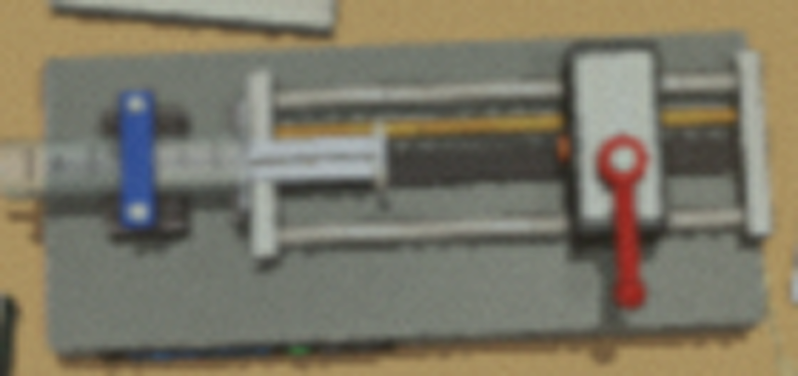

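The crops show the following. In the scene crop, the block's top corners are at (138,318), (262,405), (322,358) and (190,268), the lever tip at (110,235), the hub at (202,292) and the plate at (370,228). In the top crop, the deck corners are at (45,62), (742,33), (765,325) and (58,350), the hub at (622,160), the tip at (630,292) and the plate at (384,155).

```bash
cat > fit.py <<'E'
from h import *
from scipy.optimize import least_squares
S=load('scene1.png');T=load('top1.png')
s=lambda x,y:(x/4-.375+160,y/4-.375+130); t=lambda x,y:(x/5.7-.41+175,y/5.7-.41+180)
def W(p,q): 
    c,sn=np.cos(p[2]),np.sin(p[2]); return [p[0]+c*q[0]-sn*q[1],p[1]+sn*q[0]+c*q[1],q[2]]
def obs(p):
    f=-125+p[3]; a=p[7]; tip=(p[5]-62*np.cos(a),p[6]+f+62*np.sin(a),139); th=(0,-50+p[4])
    L=[(T,t(45,62),(75,180,55)),(T,t(742,33),(75,-180,55)),(T,t(765,325),(-75,-180,55)),(T,t(58,350),(-75,180,55)),
     (S,s(33,412),(-75,-180,55)),(S,s(622,150),(75,180,55)),
     (S,s(138,318),(-46,f-44,122)),(S,s(262,405),(46,f-44,122)),(S,s(322,358),(46,f,122)),(S,s(190,268),(-46,f,122)),
     (T,t(568,48),(46,f,122)),(T,t(657,42),(46,f-44,122)),
     (T,t(622,160),(p[5],p[6]+f,145)),(S,s(202,297),(p[5],p[6]+f,145)),(T,t(630,292),tip),(S,s(110,235),tip),
     (T,t(386,155),(*th,105)),(S,s(369,228),(*th,93)),]
    return L
def res(p): return np.concatenate([proj(c,W(p,q))[0]-uv for c,uv,q in obs(p)])
r=least_squares(res,[590,0,0,20,0,0,-22,0],loss='soft_l1'); p=r.x
if __name__=='__main__':
    print(p.round(3)); print(r.fun.reshape(-1,2).round(1).tolist())
    f=-125+p[3]; pr=lambda n,q:print(n,np.round(W(p,q),1))
    pr('pivot',(p[5],p[6]+f,139)); pr('tip',(p[5]-62*np.cos(p[7]),p[6]+f+62*np.sin(p[7]),139)); pr('face',(0,f,93)); pr('back',(0,f-44,112)); pr('plate',(0,-50+p[4],93))
E
python3 fit.py
```

```text
[ 5.62321e+02  1.02199e+02  1.99000e-01  4.37320e+01  5.84680e+01
 -1.28920e+01 -2.08570e+01  6.91170e+01]
[[-0.8, -1.9], [1.0, -4.5], [1.7, -4.3], [-1.4, -0.7], [0.1, 2.0], [2.2, -0.9], [-3.1, -1.7], [0.2, 0.8], [-0.4, -2.6], [-1.4, -3.0], [-0.3, -0.4], [0.2, -0.4], [0.3, -0.8], [-0.5, -2.0], [0.6, -0.3], [0.4, -0.2], [-0.2, 0.6], [-2.0, -0.9]]
pivot [ 5.698e+02 -5.000e-01  1.390e+02]
tip [509.  -12.6 139. ]
face [578.4  22.5  93. ]
back [587.1 -20.6 112. ]
plate [560.6 110.5  93. ]
```

```bash
python3 - <<'E'
from fit import *
for c,uv,q in obs(p): print('T' if c is T else 'S',np.round(q),onz(c,uv,q[2]).round(1))
print(S['D'],T['D'],S['rvec'],T['rvec'],S['vfov'],T['vfov'])
r=least_squares(res,[570,100,0.05,20,0,0,-22,0],x_scale=[10,10,.05,10,10,10,10,.05]); print(r.x.round(3),r.fun.reshape(-1,2).round(1).tolist())
E
```

```text
T [ 75 180  55] [594.9 290.2  55. ]
T [  75 -180   55] [657.5 -58.   55. ]
T [ -75 -180   55] [511.4 -85.5  55. ]
T [-75 180  55] [451.9 259.7  55. ]
S [ -75 -180   55] [519.9 -86.6  55. ]
S [ 75 180  55] [598.9 287.3  55. ]
S [ -46. -125.  122.] [549.5 -27.3 122. ]
S [  46. -125.  122.] [630.5 -10.7 122. ]
S [ 46. -81. 122.] [628.8  28.4 122. ]
S [-46. -81. 122.] [541.5  11.1 122. ]
T [ 46. -81. 122.] [622.4  30.8 122. ]
T [  46. -125.  122.] [631. -11. 122.]
T [ -13. -102.  145.] [5.677e+02 2.000e-01 1.450e+02]
S [ -13. -102.  145.] [574.5  -2.5 145. ]
T [ -75. -102.  139.] [508.1 -11.2 139. ]
S [ -75. -102.  139.] [508.8 -13.5 139. ]
T [  0.   8. 105.] [562.3 110.3 105. ]
S [ 0.  8. 93.] [565.4 112.3  93. ]
[-0.00079142  0.          0.          0.          0.        ] [-0.13290138  0.          0.          0.          0.        ] [ 2.31511177  1.06140244 -0.34500402] [ 2.2447576  -1.96048662  0.20788697] 56.670697732901715 49.62286056164232
[ 5.62030e+02  1.02546e+02  1.95000e-01  4.30660e+01  5.89680e+01
 -1.18390e+01 -2.16040e+01  1.30000e-02] [[-0.8, -2.1], [1.0, -4.2], [1.5, -4.0], [-1.6, -0.8], [0.1, 1.6], [2.4, -0.9], [-3.4, -1.8], [-0.3, 0.8], [-0.8, -2.6], [-1.6, -3.1], [-0.1, -0.3], [0.4, -0.1], [0.7, -0.9], [-0.7, -1.6], [0.6, -0.5], [0.6, -0.1], [-0.5, 0.7], [-1.8, -1.2]]
```

```bash
cat >> fit.py <<'E'
def fit2():
    def res2(p):
        o=[]
        for c,uv,q in obs(p):
            q=np.array(q,float)
            if q[2]==55: q[:2]+=p[8:10]
            o.append(proj(c,W(p,q))[0]-uv)
        return np.concatenate(o)
    return least_squares(res2,[565,100,0.18,25,20,0,-22,0,0,0],x_scale=[10,10,.05,10,10,10,10,.05,10,10],loss='soft_l1')
E
python3 - <<'E'
from fit import *
r=fit2();p=r.x; print(p.round(3),r.fun.reshape(-1,2).round(1).tolist())
f=-125+p[3]; pr=lambda n,q:print(n,np.round(W(p,q),1))
pr('pivot',(p[5],p[6]+f,139)); pr('tip',(p[5]-62*np.cos(p[7]),p[6]+f+62*np.sin(p[7]),139)); pr('face',(0,f,93)); pr('back',(0,f-44,112)); pr('plate',(0,-50+p[4],93))
E
```

```text
[ 5.64743e+02  1.10944e+02  1.82000e-01  3.51120e+01  5.06840e+01
 -1.51530e+01 -2.06000e+01 -1.40000e-02 -1.07730e+01 -8.16500e+00] [[-0.3, -0.7], [1.7, -1.3], [1.6, -0.9], [-1.8, 0.7], [-2.6, -0.9], [0.6, -1.4], [-2.3, -1.3], [0.5, 1.8], [0.2, -1.5], [-0.4, -2.5], [0.1, -1.4], [0.6, -1.1], [0.3, -0.8], [-0.5, -2.0], [0.6, -0.3], [0.4, -0.2], [-0.4, -0.9], [-0.5, -0.0]]
pivot [ 5.698e+02 -5.000e-01  1.390e+02]
tip [509.  -12.6 139. ]
face [581.   22.5  93. ]
back [589.  -20.7 112. ]
plate [564.6 111.6  93. ]
```

Call:
move_arm:
  commands:
    - [[2.4,5.2,0,0,0,-0.1,0],[2.4,5.2,0,0,0,-0.095,0],[2.4,5.2,0,0,0,0,0],[2.4,5.2,0,0,0,0,0],[2.4,5.2,0,0,0,0,0]]

```text
time_s: 0.72
eef_pos: [367.5, -366.2, 231.1]
tcp_rot: [-3.141, 0.0, 0.18]
force: [0.2, 0.6, 1.1]
opening: 0.0
finger_force: 0.0
```

Call:
move_arm:
  commands:
    - [[2.4,5.2,0,0,0,0,0],[2.4,5.2,0,0,0,0,0],[2.4,5.2,0,0,0,0,0],[2.4,5.2,0,0,0,0,0],[2.4,5.2,0,0,0,0,0]]

```text
time_s: 1.35
eef_pos: [487.4, -106.5, 231.2]
tcp_rot: [3.141, 0.0, 0.18]
force: [1.4, -0.4, -0.5]
opening: -0.0
finger_force: 0.0
```

Call:
move_arm:
  commands:
    - [[1.5,2.5,-2,0,0,0,0],[1.6,2.6,-3,0,0,0,0],[0,0,-3.2,0,0,0,0],[0,0,-2,0,0,0,0],[0,0,0,0,0,0,0]]

```text
time_s: 1.98
eef_pos: [516.6, -57.1, 127.7]
tcp_rot: [-3.141, 0.004, 0.18]
force: [-0.4, 0.7, 0.8]
opening: -0.3
finger_force: 0.0
```

```bash
python3 - <<'E'
from h import *
c=cap('scene','scene2.png'); t=cap('top','top2.png')
print(ctrl.get_state()['eef_pos'])
a=cv2.resize(c['img'][130:280,160:320],None,fx=2.6,fy=2.6,interpolation=cv2.INTER_CUBIC);b=cv2.resize(t['img'][150:300,175:325],(390,390),interpolation=cv2.INTER_CUBIC)
cv2.imwrite('pics/m2.png',cv2.convertScaleAbs(np.hstack([a[:390,:410],b])[:,:,::-1],alpha=1.4))
for n,i in(('S',c),('T',t)): print(n,proj(i,[ctrl.get_state()['eef_pos'],[509,-12.6,139]]))
E
```

```text
[518.32009166 -57.18778257 129.72662255]
S [[172.47067615 205.31119131]
 [187.5373515  188.19899302]]
T [[302.45490637 229.69656109]
 [285.67857552 230.53597313]]
```

View pics/m2.png

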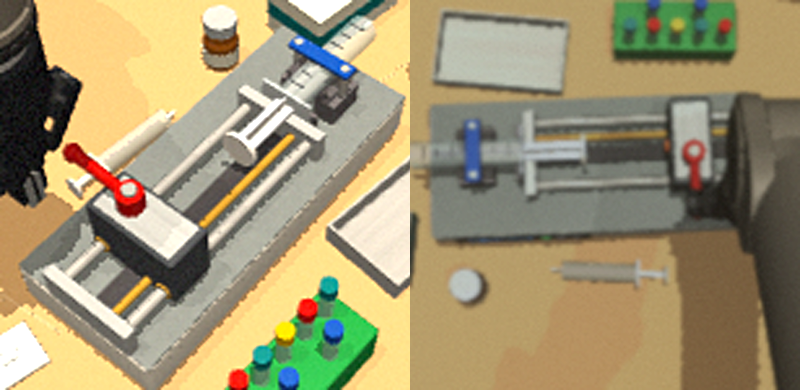

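The left half shows the fingertips at (35,200) and the lever tip at (73,153). Both match their projections. Next I'll plan the unlocking arc.

```bash
cat > arc.py <<'E'
import numpy as np
y=.18; ex=np.array([np.cos(y),np.sin(y)]); ey=np.array([-np.sin(y),np.cos(y)])
def arc(piv,r,angs,side,bar=6,hx=11,hy=14.5):
    out=[]
    for a in angs:
        u=np.array([-np.cos(a),np.sin(a)]); n=np.array([np.sin(a),np.cos(a)])
        q=r*u-side*n*(bar+hy*abs(n[1])+hx*abs(n[0])*.5)
        out.append(np.array(piv)+q[0]*ex+q[1]*ey)
    return np.array(out)
if __name__=='__main__':
    P=arc((569.8,-.5),54,np.arange(0,1.51,.15),1); print(P.round(1).tolist()); print(np.diff(P,axis=0).round(1).tolist())
E
python3 arc.py
```

```text
[[520.3, -30.3], [516.5, -23.3], [513.6, -15.4], [512.0, -6.8], [511.9, 2.3], [513.4, 11.5], [516.5, 20.6], [521.2, 29.2], [527.6, 36.9], [535.3, 43.5], [544.3, 48.7]]
[[-3.9, 7.1], [-2.8, 7.9], [-1.6, 8.6], [-0.1, 9.0], [1.5, 9.2], [3.1, 9.1], [4.8, 8.6], [6.3, 7.8], [7.8, 6.6], [8.9, 5.2]]
```

Call:
move_arm:
  commands:
    - [[0.2,2.0,0,0,0,0,0],[0,0.7,0,0,0,0,0],[-0.4,0.7,0,0,0,0,0],[-0.3,0.8,0,0,0,0,0],[-0.2,0.8,0,0,0,0,0]]

```text
time_s: 2.7
eef_pos: [511.4, -7.3, 129.7]
tcp_rot: [3.141, -0.001, 0.179]
force: [3.2, -2.0, -0.1]
opening: 0.3
finger_force: 1.3
```

Call:
move_arm:
  commands:
    - [[0,0.9,0,0,0,0,0],[0.1,0.9,0,0,0,0,0],[0.3,0.9,0,0,0,0,0],[0.5,0.9,0,0,0,0,0],[0.6,0.8,0,0,0,0,0]]

```text
time_s: 3.32
eef_pos: [526.1, 37.3, 129.0]
tcp_rot: [3.141, 0.001, 0.18]
force: [0.2, -4.4, -2.0]
opening: 0.1
finger_force: 1.8
```

Call:
move_arm:
  commands:
    - [[0.8,0.7,0,0,0,0,0],[0.8,0.4,0,0,0,0,0],[0,0,0,0,0,0,0]]

```text
time_s: 3.7
eef_pos: [540.4, 47.3, 128.6]
tcp_rot: [3.141, 0.005, 0.18]
force: [-6.2, -3.9, 4.7]
opening: -0.2
finger_force: 3.7
```

```bash
python3 - <<'E'
from h import *
c=cap('scene','scene3.png'); s=ctrl.get_state(); print(s['eef_pos'],s['force'])
a=cv2.resize(c['img'][130:280,140:340],None,fx=4,fy=4,interpolation=cv2.INTER_CUBIC)
cv2.imwrite('pics/m3.png',cv2.convertScaleAbs(a[:,:,::-1],alpha=1.4))
E
```

```text
[540.45286449  47.35033769 128.67220637] [-5.90751392 -3.58445712  3.17172211]
```

View pics/m3.png

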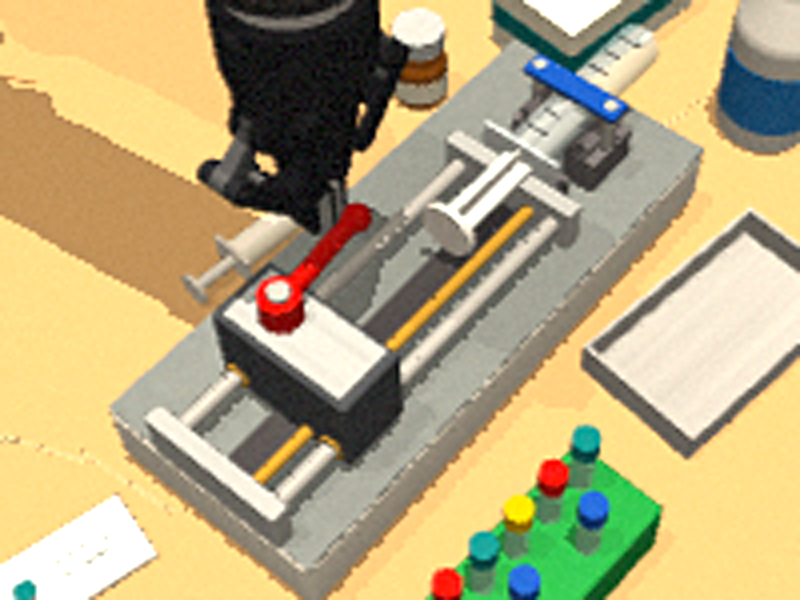

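The lever now points along the rails, with its tip at (358,217) and the hub at (280,293). The block hasn't moved noticeably. I'll compute the lever angle.

```bash
python3 - <<'E'
from h import *
c=load('scene3.png'); p=onz(c,(358/4-.375+140,217/4-.375+130),139); q=onz(c,(280/4-.375+140,297/4-.375+130),145); print(p,q)
for b in (q[:2],(569.8,-.5)):
    d=p[:2]-b; al=np.arctan2(d[1],d[0]); print(np.hypot(*d), (np.pi+.18)-al)
E
```

```text
[555.94695808  59.10326506 139.        ] [573.83401303  -3.28440122 145.        ]
64.90121445928261 1.471578015528749
61.19196005876803 1.522429930676614
```

Call:
move_arm:
  commands:
    - [[-1.5,-0.3,0,0,0,0,0],[-1.5,-0.3,2,0,0,0,0],[0,0,4,0,0,-0.18,0],[2.4,-3,0,0,0,-0.18,0],[3,-3,0,0,0,-0.18,0]]

```text
time_s: 4.38
eef_pos: [567.0, -17.6, 190.6]
tcp_rot: [-3.14, -0.002, -0.364]
force: [0.7, 0.5, -0.1]
opening: -0.1
finger_force: 0.0
```

Call:
move_arm:
  commands:
    - [[3,-3,0,0,0,-0.18,0],[0,-1,0,0,0,-0.18,0],[0,0,0,0,0,-0.18,0],[0,0,0,0,0,-0.18,0],[0,0,0,0,0,-0.13,0]]

```text
time_s: 5.0
eef_pos: [596.3, -57.1, 189.5]
tcp_rot: [-3.14, 0.001, -1.214]
force: [-0.1, 0.1, -0.9]
opening: -0.3
finger_force: 0.0
```

Call:
move_arm:
  commands:
    - [[0,0,-3,0,0,-0.177,0],[0,0,-3.5,0,0,0,0],[0,0,-2,0,0,0,0],[-0.18,0.98,0,0,0,0,0],[-0.18,0.98,0,0,0,0,0]]

```text
time_s: 5.62
eef_pos: [593.1, -37.1, 105.3]
tcp_rot: [-3.14, 0.001, -1.387]
force: [0.7, 0.7, 0.4]
opening: 0.2
finger_force: 0.0
```

Call:
move_arm:
  commands:
    - [[-0.09,0.49,0,0,0,0,0],[-0.09,0.49,0,0,0,0,0],[-0.09,0.49,0,0,0,0,0],[-0.09,0.49,0,0,0,0,0]]

```text
time_s: 6.12
eef_pos: [590.4, -21.5, 105.5]
tcp_rot: [-3.138, -0.003, -1.389]
force: [1.9, -5.5, 1.0]
opening: 0.0
finger_force: 3.2
```

Call:
move_arm:
  commands:
    - [[-0.18,0.98,0,0,0,0,0],[-0.18,0.98,0,0,0,0,0],[-0.18,0.98,0,0,0,0,0],[-0.18,0.98,0,0,0,0,0],[-0.18,0.98,0,0,0,0,0]]

```text
time_s: 6.75
eef_pos: [581.7, 27.6, 105.6]
tcp_rot: [-3.138, -0.003, -1.39]
force: [3.5, -6.6, 0.5]
opening: 0.1
finger_force: 3.5
```

```bash
python3 - <<'E'
from h import *
c=cap('scene','scene4.png');t=cap('top','top4.png'); s=ctrl.get_state(); print(s['eef_pos'],s['force'])
a=cv2.resize(c['img'][130:255,180:290],None,fx=4,fy=4,interpolation=cv2.INTER_CUBIC)
b=cv2.resize(t['img'][170:270,195:280],(360,424),interpolation=cv2.INTER_CUBIC)
m=np.zeros((500,800,3),np.uint8); m[:,:440]=a; m[:424,440:]=b
cv2.imwrite('pics/m4.png',cv2.convertScaleAbs(m[:,:,::-1],alpha=1.4))
E
```

```text
[581.1871681   29.79202552 105.40704728] [ 1.49811024 -2.93484813  0.86545812]
```

View pics/m4.png

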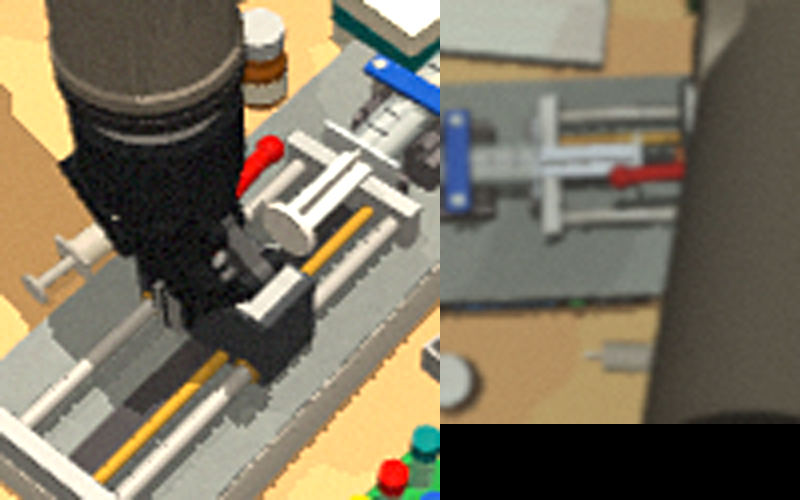

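The left half shows the block's front right top corner at about (312,292) and the plate centre at (288,228). In the top half the block's front edge is at about (688,90) and the plate at (641,155).

```bash
python3 - <<'E'
from h import *
S=load('scene4.png');T=load('top4.png'); ey=np.array([-np.sin(.18),np.cos(.18)])
s=lambda x,y:(x/4-.375+180,y/4-.375+130); t=lambda x,y:((x-440)/4.235-.38+195,y/4.24-.38+170)
for n,c,uv,z in [('blkS',S,s(312,292),122),('blkT',T,t(688,88),122),('plT',T,t(641,145),108),('plS',S,s(287,228),93)]:
    q=onz(c,uv,z); print(n,q.round(1),(q[:2]@ey).round(1))
E
```

```text
blkS [621.4  80.7 122. ] -31.8
blkT [608.1  86.6 122. ] -23.6
plT [569.8 111.9 108. ] 8.1
plS [564.7 111.5  93. ] 8.6
```

Call:
move_arm:
  commands:
    - [[-0.09,0.49,0,0,0,0,0],[-0.09,0.49,0,0,0,0,0],[-0.09,0.49,0,0,0,0,0],[-0.07,0.39,0,0,0,0,0]]

```text
time_s: 7.35
eef_pos: [578.1, 46.8, 105.4]
tcp_rot: [-3.138, -0.002, -1.389]
force: [2.8, -6.3, 2.4]
opening: -0.1
finger_force: 3.2
```

Call:
move_arm:
  commands:
    - [[-0.04,0.2,0,0,0,0,0],[-0.02,0.1,0,0,0,0,0],[-0.02,0.1,0,0,0,0,0]]

```text
time_s: 7.72
eef_pos: [577.4, 50.8, 105.4]
tcp_rot: [-3.138, -0.002, -1.389]
force: [3.3, -5.0, 2.5]
opening: 0.0
finger_force: 3.1
```

Call:
move_arm:
  commands:
    - [[-0.02,0.1,0,0,0,0,0],[-0.02,0.1,0,0,0,0,0]]

```text
time_s: 7.98
eef_pos: [577.1, 52.7, 105.4]
tcp_rot: [-3.138, -0.002, -1.389]
force: [3.5, -6.3, 2.1]
opening: 0.0
finger_force: 3.3
```

Call:
move_arm:
  commands:
    - [[-0.02,0.1,0,0,0,0,0],[-0.02,0.1,0,0,0,0,0]]

```text
time_s: 8.22
eef_pos: [576.7, 54.4, 105.4]
tcp_rot: [-3.138, -0.002, -1.389]
force: [3.6, -5.9, 2.2]
opening: -0.1
finger_force: 3.5
```

Call:
move_arm:
  commands:
    - [[-0.02,0.1,0,0,0,0,0],[0,0,0,0,0,0,0]]

```text
time_s: 8.48
eef_pos: [576.5, 55.5, 105.4]
tcp_rot: [-3.138, -0.002, -1.389]
force: [3.8, -4.2, 2.0]
opening: -0.1
finger_force: 3.3
```

```bash
python3 - <<'E'
from h import *
c=cap('scene','scene5.png'); s=ctrl.get_state(); print(s['eef_pos'],s['force'])
a=cv2.resize(c['img'][150:230,205:290],None,fx=7,fy=7,interpolation=cv2.INTER_CUBIC)
cv2.imwrite('pics/m5.png',cv2.convertScaleAbs(a[:,:,::-1],alpha=1.4))
E
```

```text
[576.54259881  55.51953226 105.38328078] [ 4.08798267 -6.1373173   0.98253085]
```

View pics/m5.png

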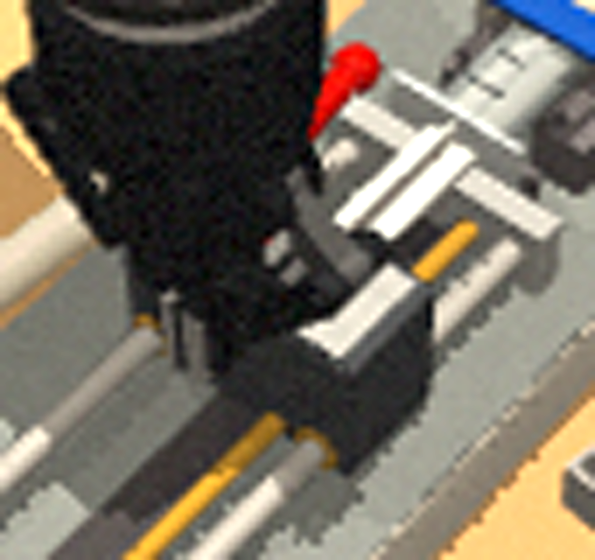

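The gripper hides the plate. The block's front right top corner is at about (430,285), and the force is still only drag (~6.5 N). I'll continue in small steps.

Call:
move_arm:
  commands:
    - [[-0.02,0.1,0,0,0,0,0],[0,0,0,0,0,0,0]]

```text
time_s: 8.78
eef_pos: [576.4, 56.2, 105.4]
tcp_rot: [-3.138, -0.003, -1.39]
force: [4.4, -7.1, 1.2]
opening: 0.2
finger_force: 3.6
```

Call:
move_arm:
  commands:
    - [[-0.02,0.1,0,0,0,0,0],[0,0,0,0,0,0,0]]

```text
time_s: 9.02
eef_pos: [576.4, 56.2, 105.4]
tcp_rot: [-3.138, -0.004, -1.39]
force: [5.6, -8.8, 1.1]
opening: -0.1
finger_force: 4.7
```

Call:
move_arm:
  commands:
    - [[-0.02,0.1,0,0,0,0,0],[0,0,0,0,0,0,0]]

```text
time_s: 9.28
eef_pos: [576.4, 56.3, 105.4]
tcp_rot: [-3.137, -0.005, -1.391]
force: [5.5, -10.3, 1.2]
opening: -0.2
finger_force: 5.7
```

Call:
move_arm:
  commands:
    - [[-0.02,0.1,0,0,0,0,0],[-0.01,0.05,0,0,0,0,0],[0,0,0,0,0,0,0]]

```text
time_s: 9.65
eef_pos: [576.4, 56.3, 105.4]
tcp_rot: [-3.137, -0.006, -1.392]
force: [6.2, -13.1, 0.9]
opening: 0.3
finger_force: 7.4
```

The block is firmly stopped at 13 N and the TCP isn't moving, so the face bears on the plate. I'll back off and locate the lever.

Call:
move_arm:
  commands:
    - [[0.18,-0.98,0,0,0,0,0],[0.36,-1.97,0,0,0,0,0],[0,0,4,0,0,0,0],[0,0,4,0,0,0,0],[2.4,0.4,1,0,0,0,0]]

```text
time_s: 10.28
eef_pos: [603.7, 35.7, 197.1]
tcp_rot: [-3.139, 0.001, -1.388]
force: [0.3, -0.4, -0.7]
opening: -0.1
finger_force: 0.0
```

Call:
move_arm:
  commands:
    - [[4,0.8,0,0,0,0,0],[4,0.8,0,0,0,0,0],[0,0,0,0,0,0,0]]

```text
time_s: 10.65
eef_pos: [684.9, 53.2, 193.5]
tcp_rot: [-3.141, 0.0, -1.386]
force: [0.0, -0.5, -0.5]
opening: 0.2
finger_force: 0.0
```

```bash
python3 - <<'E'
from h import *
c=cap('scene','scene6.png');t=cap('top','top6.png'); s=ctrl.get_state(); print(s['eef_pos'],s['force'])
a=cv2.resize(c['img'][130:230,205:290],None,fx=5,fy=5,interpolation=cv2.INTER_CUBIC)
b=cv2.resize(t['img'][180:250,195:267],None,fx=5,fy=5,interpolation=cv2.INTER_CUBIC)
m=np.zeros((500,790,3),np.uint8); m[:,:425]=a; m[:350,430:]=b
cv2.imwrite('pics/m6.png',cv2.convertScaleAbs(m[:,:,::-1],alpha=1.4))
E
```

```text
[682.52920802  51.80376152 193.61778239] [-0.87472486 -0.80527046 -0.30401295]
```

View pics/m6.png

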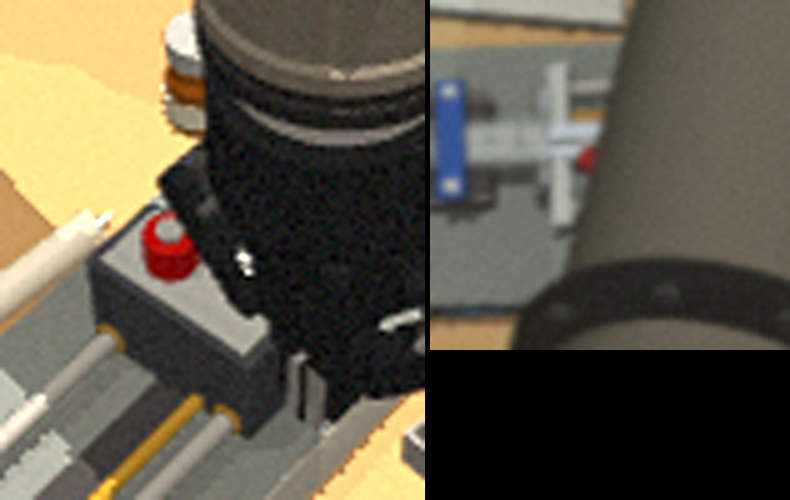

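The left half shows the hub at (170,246), centre of the red, with the silver cap at (170,232). The block's rear top corners are at (92,265) and (240,352). In the top half the lever tip is at about (590,158).

```bash
python3 - <<'E'
from h import *
from arc import *
S=load('scene6.png');T=load('top6.png');S5=load('scene5.png')
s=lambda x,y:(x/5-.4+205,y/5-.4+130)
h=onz(S,s(170,240),145); print('hub',h, 'shift',(h[:2]-[574.5,-2.5])@ey,(h[:2]-[574.5,-2.5])@ex)
print('tip5',onz(S5,(360/7-.43+205,65/7-.43+150),139))
piv=np.array([569.8,-.5])+90*ey; print('piv',piv)
P=arc(piv,54,np.arange(1.5,-.01,-.15),-1,hx=14.5,hy=11); print(P.round(1).tolist(),np.diff(P,axis=0).round(1).tolist())
E
```

```text
hub [559.72201245  81.64302406 145.        ] shift 85.42928032450777 0.524859861270801
tip5 [540.00521955 146.32377117 139.        ]
piv [553.68733839  88.04593235]
[[553.9, 143.8], [546.9, 143.8], [539.7, 142.8], [532.4, 140.8], [525.3, 137.6], [518.5, 133.2], [512.2, 127.6], [506.7, 120.8], [502.3, 113.0], [499.2, 104.4], [497.5, 95.1]] [[-7.0, -0.0], [-7.2, -1.0], [-7.2, -2.0], [-7.1, -3.2], [-6.8, -4.4], [-6.3, -5.6], [-5.5, -6.8], [-4.4, -7.8], [-3.1, -8.6], [-1.7, -9.3]]
```

Call:
move_arm:
  commands:
    - [[-3,3.2,0,0,0,0,0],[-4,3.2,0,0,0,0,0],[-3.7,2.8,-2,0,0,0,0],[0,0,-2.5,0,0,0,0],[0,0,-2,0,0,0,0]]

```text
time_s: 11.38
eef_pos: [574.7, 144.8, 128.6]
tcp_rot: [3.141, 0.001, -1.386]
force: [0.8, 0.2, 0.3]
opening: -0.1
finger_force: 0.0
```

Call:
move_arm:
  commands:
    - [[-0.5,0,0,0,0,0,0],[-0.5,0,0,0,0,0,0],[-0.5,0,0,0,0,0,0]]

```text
time_s: 11.75
eef_pos: [561.7, 144.0, 130.2]
tcp_rot: [-3.14, 0.0, -1.389]
force: [1.5, -0.8, -1.2]
opening: -0.1
finger_force: 0.8
```

Call:
move_arm:
  commands:
    - [[-0.8,0,0,0,0,0,0],[-0.8,-0.1,0,0,0,0,0],[-0.8,-0.2,0,0,0,0,0],[-0.8,-0.3,0,0,0,0,0],[-0.8,-0.45,0,0,0,0,0]]

```text
time_s: 12.38
eef_pos: [520.9, 134.1, 129.4]
tcp_rot: [-3.141, 0.0, -1.387]
force: [1.8, 0.5, 0.2]
opening: -0.2
finger_force: 1.2
```

Call:
move_arm:
  commands:
    - [[-0.7,-0.55,0,0,0,0,0],[-0.6,-0.7,0,0,0,0,0],[-0.5,-0.8,0,0,0,0,0],[-0.2,-0.8,0,0,0,0,0]]

```text
time_s: 12.88
eef_pos: [501.1, 105.3, 129.4]
tcp_rot: [-3.141, 0.0, -1.387]
force: [3.8, 2.5, -0.4]
opening: -0.1
finger_force: 1.6
```

Call:
move_arm:
  commands:
    - [[0,-0.5,0,0,0,0,0],[0.05,-0.4,0,0,0,0,0],[0,0,0,0,0,0,0]]

```text
time_s: 13.25
eef_pos: [501.2, 96.2, 129.1]
tcp_rot: [3.14, -0.0, -1.388]
force: [0.0, 1.3, -0.2]
opening: 0.4
finger_force: 0.3
```

Call:
move_arm:
  commands:
    - [[0.02,-0.1,0,0,0,0,0],[0.02,-0.1,0,0,0,0,0],[0,0,0,0,0,0,0]]

```text
time_s: 13.62
eef_pos: [501.9, 94.7, 129.2]
tcp_rot: [3.141, 0.0, -1.387]
force: [-0.5, 1.9, 0.1]
opening: -0.3
finger_force: 0.8
```

Call:
move_arm:
  commands:
    - [[0.02,-0.1,0,0,0,0,0],[0.02,-0.1,0,0,0,0,0],[0,0,0,0,0,0,0]]

```text
time_s: 14.0
eef_pos: [502.6, 93.2, 129.3]
tcp_rot: [-3.141, 0.001, -1.387]
force: [-1.2, 5.0, 0.5]
opening: 0.1
finger_force: 2.0
```

Call:
move_arm:
  commands:
    - [[0.02,-0.1,0,0,0,0,0],[0.02,-0.1,0,0,0,0,0],[0,0,0,0,0,0,0]]

```text
time_s: 14.38
eef_pos: [502.6, 92.8, 129.3]
tcp_rot: [3.141, 0.003, -1.386]
force: [-1.3, 9.1, 0.9]
opening: 0.2
finger_force: 4.2
```

Call:
move_arm:
  commands:
    - [[0.02,-0.1,0,0,0,0,0],[0.02,-0.1,0,0,0,0,0],[0,0,0,0,0,0,0]]

```text
time_s: 14.75
eef_pos: [502.7, 92.6, 129.3]
tcp_rot: [3.141, 0.005, -1.384]
force: [-2.6, 13.5, 1.7]
opening: -0.3
finger_force: 6.9
```

The lever is at its stop. I'll retract and take a last look.

Call:
move_arm:
  commands:
    - [[-0.3,1,0,0,0,0,0],[-0.5,1.5,0,0,0,0,0],[0,0,5,0,0,0,0],[0,0,6,0,0,0,0],[-1,5,2,0,0,0,0]]

```text
time_s: 15.38
eef_pos: [487.7, 159.1, 263.3]
tcp_rot: [-3.136, 0.003, -1.397]
force: [0.9, -0.4, -2.2]
opening: -0.0
finger_force: 0.0
```

Call:
move_arm:
  commands:
    - [[-1,6,0,0,0,0,0],[-1,6,0,0,0,0,0],[-1,6,0,0,0,0,0],[0,5,0,0,0,0,0],[0,0,0,0,0,0,0]]

```text
time_s: 16.0
eef_pos: [462.4, 391.2, 248.3]
tcp_rot: [3.136, 0.004, -1.366]
force: [0.6, -1.2, 0.7]
opening: -0.1
finger_force: 0.0
```

```bash
python3 - <<'E'
from h import *
c=cap('scene','scene7.png');t=cap('top','top7.png'); s=ctrl.get_state(); print(s['eef_pos'],s['force'])
a=cv2.resize(c['img'][130:240,190:290],None,fx=4,fy=4,interpolation=cv2.INTER_CUBIC)
b=cv2.resize(t['img'][180:250,195:275],None,fx=5,fy=5,interpolation=cv2.INTER_CUBIC)
m=np.zeros((440,800,3),np.uint8); m[:,:400]=a; m[:350,400:]=b
cv2.imwrite('pics/m7.png',cv2.convertScaleAbs(m[:,:,::-1],alpha=1.4))
E
```

```text
[463.35774535 386.81617507 250.11542033] [ 0.18842652 -0.212594    1.45404743]
```

View pics/m7.png

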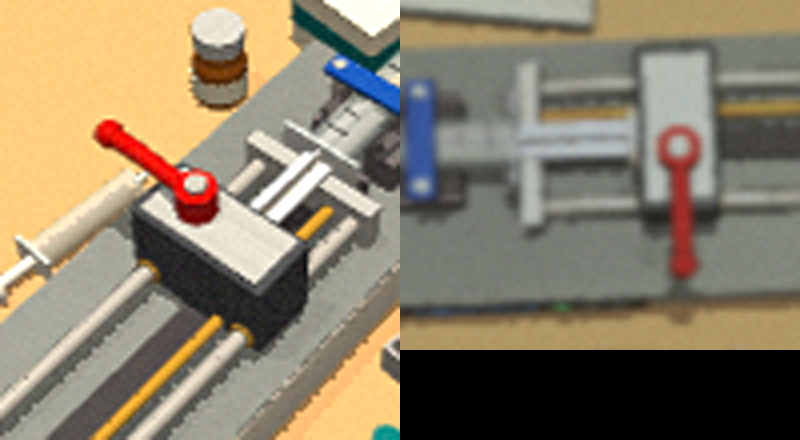

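The right half shows the lever locked across the rails, with the hub at (678,147) and the tip at (683,268). The block's face at x≈637 meets the plate, and the plate is still at its original image column (~242). Handing in.

```bash
python3 -c "
from bench import ctrl; print(ctrl.finish_job())"
```

```text
the job is handed in; nothing more can be done
None
```

I released the red lever, slid the block up until its face stopped against the thumb plate, and swung the lever back to its locked stop. The final images show the plate in its original position, I kept clear of the other items, and the job is handed in.

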